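Emboss the rating plate with the hand punch

ROBOT

A 6-joint arm with a two-finger parallel gripper is mounted at the origin on a cart in front of the work surface, level with it; the furniture and walls round the work are solid. World frame = base frame: x ahead of the robot, y to its left, z up, the work surface at z = 0. Lengths are in m, angles in rad, forces in N, time in s.
With the tool pointing down it reaches from about 0.375 to 0.925 m from the base axis. Payload 5.7 kg.
Tool frame: the origin (TCP) lies midway between the tips of the shut fingers; the grasp point (between the pads) lies 19 mm behind it; z points along the fingers, y is the line along which they close (so a half turn about z gives the same grasp; the last joint's range is limited). The gripper opens to 85 mm and grips with 20 to 120 N. Pads are 22 mm wide; open, the fingers measure 114 mm over their backs; the gripper's body (76 mm by 85 mm) begins 54 mm behind the grasp point. The pads swing forward as they close: fully open they stand 13 mm farther back than shut.
Start: joints at [-0.115, 0.359, 1.51, -0, 1.272, -0.115], TCP at [0.6, -0, 0.231] pointing down, gripper open.
Joint ranges: [-2.97, 2.97], [-1.01, 2.36], [0.21, 2.38], [-0.96, 4.11], [0.2, 2.71], [-2.98, 2.98]. Speed limits (rad/s): [2.39, 2.39, 3.14, 3.14, 3.14, 3.14].

INTERFACE

Orientations are given as a rotation vector (axis times angle).
In Python, from station import env, optics, finder gives the robot as it stands.
- The arm moves only by the shell command python3 -m creep 'ROWS' [FORCE]. ROWS is JSON, a list of rows, each an object of numbers: "tx", "ty", "tz": the shift along the world's x, y, z in cm; "rx", "ry", "rz": the turn, a rotation vector about the world's x, y, z in rad; "gripper": the closure, from -1 (fully open) to 1 (shut). In form: [{"tx": .., "ty": .., "tz": .., "rx": .., "ry": .., "rz": .., "gripper": ..}, ...]. A call has 1 to 12 rows; each row is the pose to reach, as a shift and turn from the pose commanded when the call began; what a row does not reach only later rows make up. A row lasts 1/12 s, in which the tool goes at most 41.7 mm and 7.16 degrees, less where a joint would pass 70% of its speed; a pose out of reach is approached as far as the arm can. A call with a gripper value outside its range is refused whole. The fingers move at their own pace and stop on an object; FORCE is the grip in N (left out, the last holds). Time passes only in rows, so rows that repeat a pose let the fingers close. It gives the time, the measured TCP pose, the force, the opening and the grip force at its end, in the units of the state.
- env.get_state(): the state, without advancing time (a new reading comes with each control period).
- optics.get_image(name): name is "scene" or "side" or "wrist"; returns a dict with "frame" (420x560x3 uint8, red, green, blue), "mtx" (3x3 intrinsics, pixels), "distortion" ([k1, k2, p1, p2, k3] as OpenCV has them; the pictures are not rectified), "extrinsics" (4x4, takes a point from world to camera coordinates). Camera axes: x right, y down, z forward; pixel columns grow to the right and rows downward; lengths in m; the calibration is good to about 2 mm. A picture is of the moment at which its call begins. There is no depth.
- env.sign_off(): hands the job in; it is judged then, once.
Trained networks look in a picture, given as the dict that the camera call returned (one of the last four; its "shot" number tells which), for a name from the list of things; names that differ only in an ending like _2 or _b are one class to them, and where a whole thing is asked for, a point or a joint stands for the part that bears it (a point fixed in the world has none). Each returns a list of dicts, best first, with "confidence" (0 to 1); they miss things now and then, are a little off and sometimes report something else, mostly with a low value. They report only what shows in the picture. A call takes as long as a camera call. They do not tell look-alikes from the thing itself.
- finder.masks_of(picture, target): "region" (420x560 bool, what is visible of it) and "position" ([column, row] in pixels, amid what is visible of it).
The state is a dict: "time": time; "joint_pos": joint angles; "qd": joint speeds; "joint_efforts": joint torques, N m; "position": TCP position; "eef_rot": TCP orientation; "ft_force": force on the tool from outside, world axes, zero at the start; "moment": the same for the moment, N m; "finger_gap": finger opening in m; "gripper_force": force on a finger pad.
Only numpy, scipy, OpenCV 4.12 (cv2) and the standard library are available. Lean on these libraries where they do the work, as an engineer would, in place of code of your own. Each camera call takes 0.05 s, during which the arm holds its last target. There are 200 camera calls.

TASK

Take the red-handled emboss punch from its stand and press it upright and square into the black frame on the aluminium blank with a steady 12 newtons for about a second - pressing, not overloading, and without shifting the blank, which lies loose in its nest. Lift the punch straight off, then stand it fully back in its stand and let go, leaving the things around undisturbed.

Things in the scene. Friction and masses are not known exactly. Their poses are not given: they have to be found in the camera images.
- punch: Emboss punch, 124 mm tall, 0.18 kg (varies), starts upright in the stand. Origin: centre of the die face at its bottom; z up the handle. Bottom up: steel die foot 20 (x) by 8 (y) by 34 mm tall, its flat end the die face; dark collar 30 x 20 x 6 mm; red flat-sided handle 24 (x) by 16 mm (y), z = 40 to 118 mm; steel head 22 x 14 x 6 mm. A half turn about z is the same.
- grip (a point): Good place to grip the punch: on the handle's axis 90 mm above the die face, pinching its 16 mm width along the punch's y; axes as the punch's.
- stand: Fixed blue stand, block 70 (x) by 50 (y) by 40 mm tall on a 94 x 50 x 6 mm foot. Origin: centre of its underside on the bench, z up. Slot for the die foot 24 (x) by 12 mm (y), 2 mm clear on each side, 32 mm deep, slightly chamfered; slot floor 8 mm above the bench. Home, the punch's x lies along the stand's x and its collar ends 2 mm above the block.
- slot (a point): Centre of the slot's mouth, in the top face of the stand, 40 mm above the bench; axes as the stand's.
- nest: Fixed nest: dark base 104 (x) by 74 (y) by 6 mm, aluminium walls 90 x 62 mm outside, 18 mm high. Origin: centre of its underside on the bench, z up. In it, on packing and a rubber cushion, the aluminium blank 64 (x) by 34 (y) by 3 mm. Its top is 24 to 40 mm above the bench: packing differs each time and is not measured; find it by touch. It sinks 0.25 mm per newton.
- mark (a point): Centre of the black printed frame (29 x 16 mm, long side along the nest's x) where the die is pressed, its long side along the nest's x; 12 mm towards +x from the nest's centre. Given at wall-top height, 18 mm above the bench, so 6 to 22 mm below the blank's unknown surface; axes as the nest's.
- blank_x (a joint): Sideways shift of the blank in its nest along the nest's x, m; 0 at the start. Only light friction (about 1.5 N) holds it.
- blank_y (a joint): The same along the nest's y.
- flux_bottle: Bystander: white bottle with black cap, 42 mm across, 100 mm tall, standing; origin at the centre of its underside.
- green_board: Bystander: small green circuit board 45 x 60 x 9 mm, lying; origin at the centre of its underside.
- tweezers: Bystander: black tweezers 13 x 126 x 11 mm, lying along their y; origin at the centre of the underside.
- solder_spool: Bystander: solder spool 54 mm across, 42 mm tall, dark blue flanges; origin at the centre of its underside.
Mind the look-alikes: they are no part of the job. There is more than one size of the punch; the job needs the larger.

How it is judged:
By the outcome, as a careful person would: the job done as asked, in the order asked, and still so for the second after the job is handed in, with the robot touching nothing.
It also fails if it takes over 67 s, if anything falls off the work surface, if the arm or the gripper's body presses on something with over 40 N, if the wrist force passes 120 N, or if a joint passes its speed limit or range.

## Working session

There is one attempt and no reset: what is moved stays moved. The work goes in short steps, Python scripts to look and compute and a shell command to move; the robot and the scene stay as the last step left them, time stands still between calls to the robot, and variables do not carry over. Pictures are saved under pics/ and viewed, at most 13 in all, crops included, and the job is handed in when it is done.

```bash
ls; mkdir -p pics; cat > h.py <<'E'
from station import env, optics, finder
import numpy as np, cv2
def ray(p,uv):
    n=cv2.undistortPoints(np.array([[uv]],float),p["mtx"],np.array(p["distortion"],float))[0,0]
    E=np.array(p["extrinsics"]);R=E[:3,:3];t=E[:3,3]
    return -R.T@t, R.T@np.array([n[0],n[1],1])
def atz(p,uv,z):
    o,d=ray(p,uv); return o+d*(z-o[2])/d[2]
def tri(prs):
    A=np.zeros((3,3));b=np.zeros(3)
    for p,uv in prs:
        o,d=ray(p,uv);d=d/np.linalg.norm(d);M=np.eye(3)-np.outer(d,d);A+=M;b+=M@o
    return np.linalg.solve(A,b)
def proj(p,X):
    E=np.array(p["extrinsics"],float)
    return cv2.projectPoints(np.array(X,float).reshape(-1,1,3),cv2.Rodrigues(E[:3,:3])[0],E[:3,3],np.array(p["mtx"],float),np.array(p["distortion"],float))[0][:,0]
def save(p,n): cv2.imwrite("pics/"+n,p["frame"][:,:,::-1])
E
python3 - <<'E'
from h import *
ps={n:optics.get_image(n) for n in("scene","side","wrist")}
m=np.vstack([np.hstack([ps["scene"]["frame"],ps["side"]["frame"]])])
save(ps["scene"],"a1.png");save(ps["side"],"a2.png");save(ps["wrist"],"a3.png")
for n,p in ps.items():
    for t in("punch","stand","nest","flux_bottle","green_board","tweezers","solder_spool"):
        for r in finder.masks_of(p,t):
            z={"stand":.04,"nest":.018}.get(t,.0)
            print(n,t,round(r["confidence"],2),np.round(r["position"]),r["region"].sum(),atz(p,r["position"],z).round(3))
E
```

```text
pics
scene punch 0.58 [332. 225.] 662 [ 0.788 -0.014  0.   ]
scene punch 0.48 [357. 220.] 189 [ 0.85 -0.04  0.  ]
scene stand 0.62 [324. 256.] 1065 [ 0.614 -0.118  0.04 ]
scene nest 0.56 [211. 225.] 999 [0.574 0.16  0.018]
scene nest 0.49 [214. 216.] 226 [0.609 0.189 0.018]
scene flux_bottle 0.91 [159. 204.] 762 [0.579 0.363 0.   ]
scene green_board 0.59 [244. 208.] 208 [0.714 0.195 0.   ]
scene green_board 0.47 [213. 220.] 239 [0.617 0.203 0.   ]
scene tweezers 0.72 [158. 204.] 773 [0.576 0.361 0.   ]
scene tweezers 0.5 [264. 249.] 291 [0.603 0.025 0.   ]
scene solder_spool 0.87 [421. 261.] 728 [ 0.79  -0.237  0.   ]
side punch 0.63 [232. 181.] 243 [ 0.783 -0.164  0.   ]
side punch 0.57 [278. 169.] 363 [ 0.671 -0.238  0.   ]
side stand 0.85 [285. 193.] 785 [ 0.634 -0.066  0.04 ]
side stand 0.63 [298. 277.] 1637 [0.585 0.198 0.04 ]
side nest 0.74 [297. 276.] 1702 [0.588 0.174 0.018]
side nest 0.39 [276. 166.] 376 [ 0.676 -0.223  0.018]
side flux_bottle 0.9 [323. 319.] 1124 [0.535 0.255 0.   ]
side green_board 0.73 [227. 288.] 612 [0.718 0.204 0.   ]
side tweezers 0.82 [304. 230.] 281 [0.584 0.016 0.   ]
side solder_spool 0.83 [246. 159.] 383 [ 0.769 -0.282  0.   ]
side solder_spool 0.66 [277. 194.] 755 [ 0.661 -0.118  0.   ]
wrist punch 0.91 [417. 265.] 760 [ 0.79  -0.121  0.   ]
wrist punch 0.66 [332. 292.] 1541 [ 0.674 -0.164  0.   ]
wrist stand 0.85 [316. 255.] 2523 [ 0.644 -0.088  0.04 ]
wrist nest 0.69 [271.  33.] 6185 [0.59  0.161 0.018]
wrist green_board 0.77 [389.   9.] 1004 [0.721 0.19  0.   ]
wrist tweezers 0.68 [276. 167.] 295 [0.595 0.015 0.   ]
wrist tweezers 0.65 [312. 253.] 2418 [ 0.644 -0.103  0.   ]
```

```bash
python3 - <<'E'
import cv2,numpy as np
a,b,c=[cv2.imread(f"pics/a{i}.png") for i in(1,2,3)]
s=cv2.resize(a[150:310,120:460],None,fx=1.17,fy=1.17)
t=cv2.resize(b[130:345,190:360],None,fx=1.9,fy=1.9)
m=np.zeros((600,800,3),np.uint8)
m[:s.shape[0],:s.shape[1]]=s
m[:t.shape[0],402:402+t.shape[1]]=t
w=cv2.resize(c[0:340,180:460],None,fx=1.15,fy=1.15)
m[195:195+w.shape[0],:w.shape[1]]=w
cv2.imwrite("pics/a4.png",m)
E
```

```text
(no output)
```

View pics/a4.png

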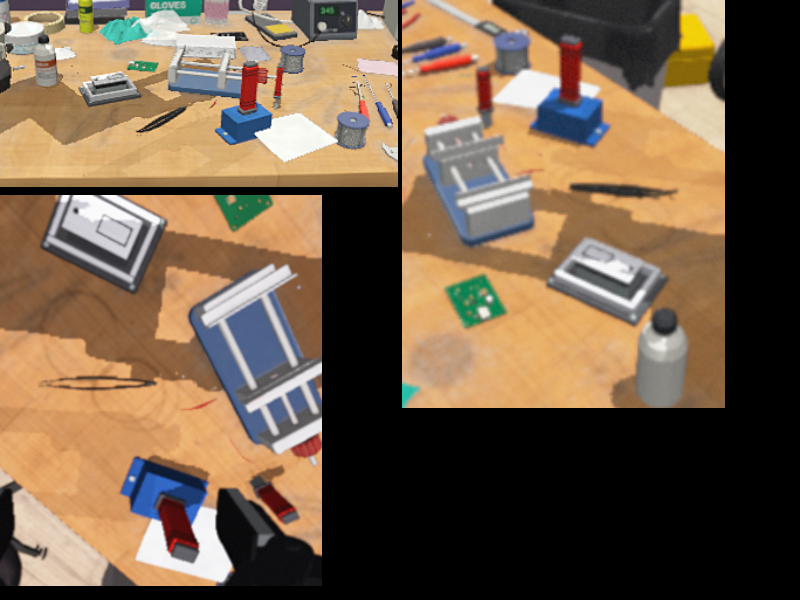

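The montage shows two red-handled punches. The tall one stands in the blue stand (scene 332,225; side 278,169; wrist 332,292). A short one stands loose on the bench (scene 357,220; wrist 417,265). The one in the stand is larger and matches the description. I'll confirm it in an enlarged crop, which also lets me measure the stand.

```bash
python3 - <<'E'
import cv2,numpy as np
c=cv2.imread("pics/a3.png")
A=cv2.resize(c[215:325,275:435],(800,550),interpolation=cv2.INTER_CUBIC)
cv2.imwrite("pics/b1.png",A)
B=cv2.resize(c[0:100,200:345],(800,552),interpolation=cv2.INTER_CUBIC)
cv2.imwrite("pics/b2.png",B)
E
```

```text
(no output)
```

View pics/b1.png

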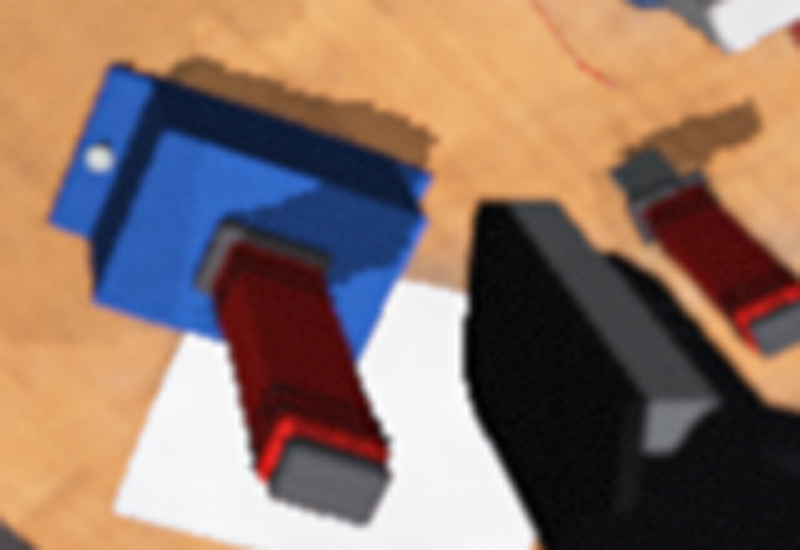

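View pics/b2.png

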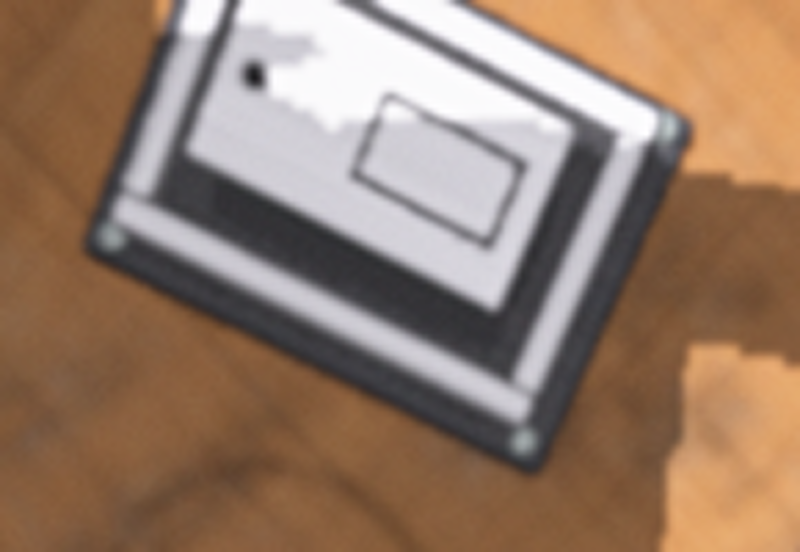

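The enlarged crop confirms it: the punch in the blue stand (head at wrist 341,311) is clearly larger than the loose one (wrist 417,265). The black frame is centred at wrist ~(280,30), towards the right end of the nest, so nest +x points right and down. Next I'll fit both poses from the corner pixels.

```bash
cat > fit.py <<'E'
from h import *
from scipy.optimize import least_squares
def fit(p,pts,uv,x0):
    def T(v):
        c,s=np.cos(v[2]),np.sin(v[2]);q=np.array(pts,float)
        return np.c_[v[0]+c*q[:,0]-s*q[:,1],v[1]+s*q[:,0]+c*q[:,1],q[:,2]]
    r=least_squares(lambda v:(proj(p,T(v))-np.array(uv)).ravel(),x0,x_scale=[.1,.1,1])
    return r.x, r.fun.reshape(-1,2)
E
python3 - <<'E'
from fit import *
p=optics.get_image("wrist")
E=np.array(p["extrinsics"]);print("cam",(-E[:3,:3].T@E[:3,3]).round(3),E[2,:3].round(2),E[0,:3].round(2))
print(env.get_state()["position"],env.get_state()["eef_rot"],env.get_state()["ft_force"])
s=lambda L:[[275+a/5,215+b/5] for a,b in L]
n=lambda L:[[200+a/5.517,b/5.52] for a,b in L]
# stand
a=atz(p,s([(115,65)])[0],.0);b=atz(p,s([(432,172)])[0],0);yaw=np.arctan2(*(b-a)[1::-1]);print("yaw0",yaw)
print(fit(p,[[-.035,.025,.04],[.035,.025,.04],[-.035,-.025,.04],[-.047,.025,.006],[-.047,-.025,.006],[.047,.025,.006]],s([(165,130),(428,215),(95,300),(115,65),(50,222),(432,172)]),[.65,-.1,yaw]))
a=atz(p,n([(90,245)])[0],.0);b=atz(p,n([(535,468)])[0],0);yaw=np.arctan2(*(b-a)[1::-1]);print("yaw0",yaw)
v,f=fit(p,[[-.052,-.037,.006],[.052,-.037,.006],[.052,.037,.006],[-.045,-.031,.018],[.045,-.031,.018]],n([(90,245),(535,468),(691,125),(118,203),(530,415)]),[.59,.16,yaw])
print(v,f)
for z in(.024,.03,.036,.04): 
    m=atz(p,n([(440,169)])[0],z); c,s_=np.cos(v[2]),np.sin(v[2]); d=m[:2]-v[:2]; print(z,m,"in nest",[c*d[0]+s_*d[1],-s_*d[0]+c*d[1]])
E
```

```text
cam [0.601 0.07  0.373] [-0.   -0.28 -0.96] [ 1. -0. -0.]
[5.99973475e-01 4.40942373e-07 2.31271773e-01] [-2.22136931e+00 -2.22139014e+00  5.76440312e-05] [-0.34543316  0.24950065 -0.40770239]
yaw0 -0.3440545677790944
(array([ 0.65942692, -0.10388918, -0.34539159]), array([[ 0.15240046, -0.63992501],
       [ 0.44013388,  0.11348347],
       [-0.30993514,  0.23190444],
       [-0.73128563, -0.46431048],
       [-0.70685783,  0.71093432],
       [ 1.13594067,  0.26474942]]))
yaw0 -0.43808822596524355
[ 0.59087784  0.16546383 -0.44538248] [[-1.73055388 -1.18892961]
 [ 0.96153018  0.94663095]
 [ 2.57758312 -1.71219479]
 [-1.03415898  1.09904061]
 [-0.74136481  1.18770894]]
0.024 [0.60089912 0.16211354 0.024     ] in nest [np.float64(0.010486981711332034), np.float64(0.001293736335715212)]
0.03 [0.60089604 0.16052651 0.03      ] in nest [np.float64(0.011167899776300071), np.float64(-0.00013979760411849708)]
0.036 [0.60089296 0.15893948 0.036     ] in nest [np.float64(0.011848817841268008), np.float64(-0.0015733315439522538)]
0.04 [0.6008909  0.15788146 0.04      ] in nest [np.float64(0.012302763217913395), np.float64(-0.002529020837174701)]
```

```bash
python3 -m creep '[{"tx":2,"ty":-4,"rz":0.4,"gripper":-0.2},{"tx":6,"ty":-10.4,"rz":1.225,"gripper":-0.2},{"tx":6,"ty":-10.4,"rz":1.225,"gripper":-0.2},{"tx":6,"ty":-10.4,"rz":1.225,"gripper":-0.2},{"tx":6,"ty":-10.4,"rz":1.225,"gripper":-0.2},{"tx":6,"ty":-10.4,"rz":1.225,"gripper":-0.2},{"tx":6,"ty":-10.4,"rz":1.225,"gripper":-0.2},{"tx":6,"ty":-10.4,"rz":1.225,"gripper":-0.2},{"tx":6,"ty":-10.4,"rz":1.225,"gripper":-0.2},{"tx":6,"ty":-10.4,"rz":1.225,"gripper":-0.2},{"tx":6,"ty":-10.4,"rz":1.225,"gripper":-0.2},{"tx":6,"ty":-10.4,"rz":1.225,"gripper":-0.2}]' 60
python3 - <<'E'
from h import *
p=optics.get_image("wrist")
E=np.array(p["extrinsics"]);print("cam",(-E[:3,:3].T@E[:3,3]).round(3))
f=p["frame"].copy()
def box(v,hx,hy,z,col):
    c,s=np.cos(v[2]),np.sin(v[2])
    q=proj(p,[[v[0]+c*a-s*b,v[1]+s*a+c*b,z] for a,b in((hx,hy),(-hx,hy),(-hx,-hy),(hx,-hy))])
    cv2.polylines(f,[np.round(q*16).astype(np.int32)],True,col,1,cv2.LINE_AA,4); print(q.round(1).tolist())
v=[.6594,-.1039,-.3454]
box(v,.035,.025,.04,(255,255,0));box(v,.047,.025,.006,(0,255,0));box(v,.011,.007,.132,(0,255,255));box(v,.015,.010,.048,(255,0,255))
cv2.imwrite("pics/c1.png",cv2.resize(f[:,:,::-1],(800,600),interpolation=cv2.INTER_CUBIC))
E
```

```text
cam [0.601 0.07  0.373]
[[361.0, 258.1], [308.1, 240.4], [293.7, 275.2], [345.0, 291.7]]
[[362.5, 249.7], [297.2, 227.5], [284.3, 260.1], [347.8, 280.8]]
[[355.6, 309.9], [334.1, 303.1], [328.4, 315.2], [349.6, 321.7]]
[[342.6, 266.6], [319.7, 259.0], [313.6, 273.1], [336.3, 280.4]]invalid input at $[0]: expected keys tx, ty, tz, rx, ry, rz, gripper
```

View pics/c1.png

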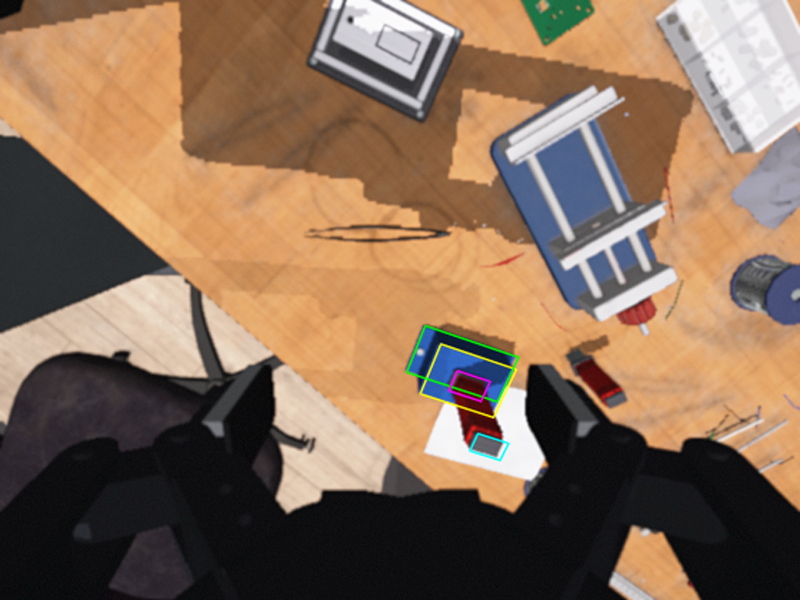

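The move was refused because every key is required. The picture shows the fitted stand outline matching the stand at (465,370), and the punch head at (486,444) is within about 3 px of its projection. I'll resend with full rows.

```bash
python3 -m creep '[{"tx":2,"ty":-4,"tz":0,"rx":0,"ry":0,"rz":0.12,"gripper":-0.2},{"tx":6,"ty":-8,"tz":0,"rx":0,"ry":0,"rz":0.24,"gripper":-0.2},{"tx":6,"ty":-10.4,"tz":0,"rx":0,"ry":0,"rz":0.36,"gripper":-0.2},{"tx":6,"ty":-10.4,"tz":0,"rx":0,"ry":0,"rz":0.48,"gripper":-0.2},{"tx":6,"ty":-10.4,"tz":0,"rx":0,"ry":0,"rz":0.6,"gripper":-0.2},{"tx":6,"ty":-10.4,"tz":0,"rx":0,"ry":0,"rz":0.72,"gripper":-0.2},{"tx":6,"ty":-10.4,"tz":0,"rx":0,"ry":0,"rz":0.84,"gripper":-0.2},{"tx":6,"ty":-10.4,"tz":0,"rx":0,"ry":0,"rz":0.96,"gripper":-0.2},{"tx":6,"ty":-10.4,"tz":0,"rx":0,"ry":0,"rz":1.08,"gripper":-0.2},{"tx":6,"ty":-10.4,"tz":0,"rx":0,"ry":0,"rz":1.2,"gripper":-0.2},{"tx":6,"ty":-10.4,"tz":0,"rx":0,"ry":0,"rz":1.225,"gripper":-0.2},{"tx":6,"ty":-10.4,"tz":0,"rx":0,"ry":0,"rz":1.225,"gripper":-0.2}]' 60
cat > ov.py <<'E'
from h import *
def box(p,f,v,hx,hy,z,col):
    c,s=np.cos(v[2]),np.sin(v[2])
    q=proj(p,[[v[0]+c*a-s*b,v[1]+s*a+c*b,z] for a,b in((hx,hy),(-hx,hy),(-hx,-hy),(hx,-hy))])
    cv2.polylines(f,[np.round(q*16).astype(np.int32)],True,col,1,cv2.LINE_AA,4); return q
E
python3 - <<'E'
from ov import *
p=optics.get_image("wrist");save(p,"c2raw.png")
E=np.array(p["extrinsics"]);print("cam",(-E[:3,:3].T@E[:3,3]).round(3))
f=p["frame"].copy()
v=[.6594,-.1039,-.3454]
q=[box(p,f,v,.035,.025,.04,(255,255,0)),box(p,f,v,.047,.025,.006,(0,255,0)),box(p,f,v,.011,.007,.132,(0,255,255)),box(p,f,v,.015,.010,.048,(255,0,255))]
a=np.vstack(q);lo=np.maximum(a.min(0)-25,0).astype(int);hi=a.max(0).astype(int)+25
k=f[lo[1]:hi[1],lo[0]:hi[0],::-1];s=min(800/k.shape[1],600/k.shape[0]);print(lo,s)
cv2.imwrite("pics/c2.png",cv2.resize(k,None,fx=s,fy=s,interpolation=cv2.INTER_CUBIC))
E
```

```text
time: 2.3
position: [0.66, -0.104, 0.2312]
eef_rot: [-0.543, -3.094, 0.0]
ft_force: [-0.1, -0.1, 0.2]
finger_gap: 0.0514
gripper_force: 0.0
cam [ 0.595 -0.08   0.373]
[232 115] 4.6875
```

View pics/c2.png

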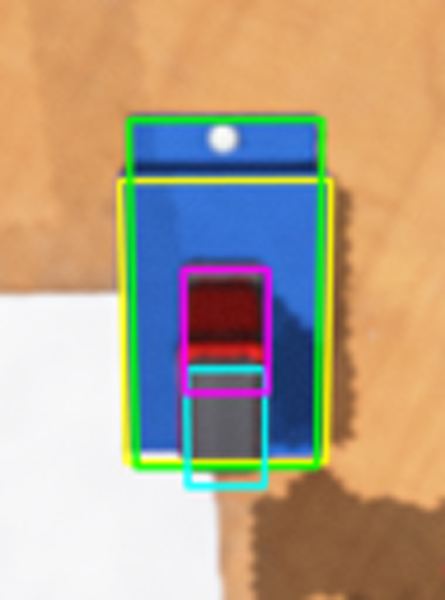

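The overlay shows the block about 2 px short of my +x end, and the head looks smaller than predicted (rows 367-460 against 368-488). I'll check the punch height from the other cameras.

```bash
python3 - <<'E'
from ov import *
v=[.6594,-.1039,-.3454]
out=np.zeros((600,800,3),np.uint8)
for i,n in enumerate(("scene","side","wrist")):
    p=optics.get_image(n);f=p["frame"].copy()
    top=proj(p,[[v[0],v[1],.132],[v[0],v[1],.126],[v[0],v[1],.048],[v[0],v[1],.04]]);print(n,top.round(1).tolist())
    # red/column extents
    c=top[:3].mean(0)
    if n!="wrist":
        a=cv2.imread(f"pics/a{i+1}.png")  # before arm occlusion
        u=int(round(c[0]));r0=int(top[0,1])-8;k=a[r0:r0+75,u-30:u+30].copy()
        for t in top[:,1]: cv2.line(k,(0,int(round(t))-r0),(12,int(round(t))-r0),(0,255,255),1)
        s=4.0
    else:
        u,r=int(c[0]),int(c[1]);k=f[r-45:r+45,u-30:u+30,::-1];s=4.4
    k=cv2.resize(k,None,fx=s,fy=s,interpolation=cv2.INTER_NEAREST);out[:k.shape[0],i*265:i*265+k.shape[1]]=k
    if n=="wrist":print("crop org",u-30,r-45)
cv2.imwrite("pics/d1.png",out)
E
```

```text
scene [[336.0, 202.4], [335.7, 205.3], [332.6, 241.0], [332.3, 244.5]]
side [[276.9, 150.1], [276.9, 152.4], [276.7, 181.0], [276.7, 183.8]]
wrist [[279.7, 205.9], [279.7, 204.0], [279.7, 185.3], [279.7, 183.9]]
crop org 249 153
```

View pics/d1.png

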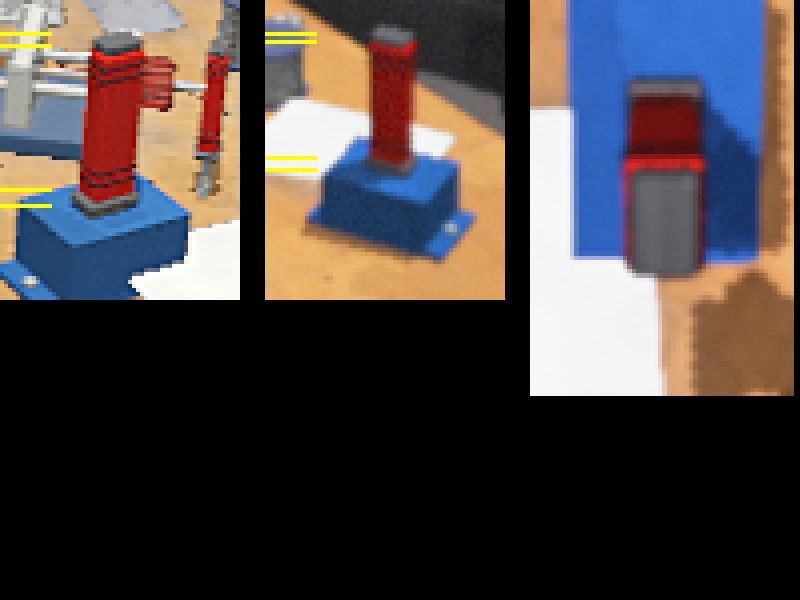

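The scene view matches a 132 mm head height, so it is the large punch. The wrist view (head centre 279.7,203.2 against a predicted 205.9) calls for a 2 mm shift along -x. Now I'll descend and grip.

```bash
python3 -m creep '[{"tx":-0.2,"ty":0.07,"tz":-3,"rx":0,"ry":0,"rz":0,"gripper":-0.2},{"tx":-0.2,"ty":0.07,"tz":-6,"rx":0,"ry":0,"rz":0,"gripper":-0.2},{"tx":-0.2,"ty":0.07,"tz":-9,"rx":0,"ry":0,"rz":0,"gripper":-0.2},{"tx":-0.2,"ty":0.07,"tz":-11,"rx":0,"ry":0,"rz":0,"gripper":-0.2},{"tx":-0.2,"ty":0.07,"tz":-13,"rx":0,"ry":0,"rz":0,"gripper":-0.2},{"tx":-0.2,"ty":0.07,"tz":-14.5,"rx":0,"ry":0,"rz":0,"gripper":-0.2},{"tx":-0.2,"ty":0.07,"tz":-15.2,"rx":0,"ry":0,"rz":0,"gripper":-0.2},{"tx":-0.2,"ty":0.07,"tz":-15.2,"rx":0,"ry":0,"rz":0,"gripper":-0.2}]' 60
python3 -m creep '[{"tx":0,"ty":0,"tz":0,"rx":0,"ry":0,"rz":0,"gripper":0.5},{"tx":0,"ty":0,"tz":0,"rx":0,"ry":0,"rz":0,"gripper":0.5},{"tx":0,"ty":0,"tz":0,"rx":0,"ry":0,"rz":0,"gripper":0.5},{"tx":0,"ty":0,"tz":0,"rx":0,"ry":0,"rz":0,"gripper":1},{"tx":0,"ty":0,"tz":0,"rx":0,"ry":0,"rz":0,"gripper":1},{"tx":0,"ty":0,"tz":0,"rx":0,"ry":0,"rz":0,"gripper":1},{"tx":0,"ty":0,"tz":0,"rx":0,"ry":0,"rz":0,"gripper":1},{"tx":0,"ty":0,"tz":0,"rx":0,"ry":0,"rz":0,"gripper":1},{"tx":0,"ty":0,"tz":0,"rx":0,"ry":0,"rz":0,"gripper":1}]' 80
```

```text
time: 3.17
position: [0.6567, -0.103, 0.0774]
eef_rot: [-0.541, -3.091, -0.0]
ft_force: [-0.8, 0.2, 0.5]
finger_gap: 0.051
gripper_force: 0.0
time: 3.92
position: [0.659, -0.1037, 0.0808]
eef_rot: [0.54, 3.092, -0.001]
ft_force: [-0.6, -0.3, 6.3]
finger_gap: 0.0151
gripper_force: 78.4
```

```bash
python3 -m creep '[{"tx":0,"ty":0,"tz":0,"rx":0,"ry":0,"rz":0,"gripper":1},{"tx":0,"ty":0,"tz":0,"rx":0,"ry":0,"rz":0,"gripper":1},{"tx":0,"ty":0,"tz":0.5,"rx":0,"ry":0,"rz":0,"gripper":1},{"tx":0,"ty":0,"tz":1.5,"rx":0,"ry":0,"rz":0,"gripper":1},{"tx":0,"ty":0,"tz":3,"rx":0,"ry":0,"rz":0,"gripper":1},{"tx":0,"ty":0,"tz":4.5,"rx":0,"ry":0,"rz":0,"gripper":1},{"tx":0,"ty":0,"tz":6,"rx":0,"ry":0,"rz":0,"gripper":1},{"tx":0,"ty":0,"tz":8,"rx":0,"ry":0,"rz":0,"gripper":1},{"tx":0,"ty":0,"tz":8,"rx":0,"ry":0,"rz":0,"gripper":1},{"tx":0,"ty":0,"tz":8,"rx":0,"ry":0,"rz":0,"gripper":1},{"tx":0,"ty":0,"tz":8,"rx":0,"ry":0,"rz":0,"gripper":1}]'
python3 - <<'E'
from ov import *
s=env.get_state();print(s["position"],s["eef_rot"],s["ft_force"],s["moment"],s["joint_pos"])
for n in("side",):
    p=optics.get_image(n);save(p,"e_"+n+".png")
    x,y,z=s["position"];print(proj(p,[[x,y,z+.019-.09],[x,y,z+.019-.05]]))
E
```

```text
time: 4.83
position: [0.6573, -0.1031, 0.1586]
eef_rot: [-0.54, -3.094, 0.0]
ft_force: [-0.7, -0.3, -2.1]
finger_gap: 0.0152
gripper_force: 78.1
[ 0.65733882 -0.10311384  0.15860751] [-5.40276679e-01 -3.09368209e+00  3.26288169e-06] [-0.70601956 -0.2997661  -2.0980073 ] [-0.01952468  0.01215021 -0.06488698] [-2.59279807e-01  5.17179857e-01  1.43734384e+00 -1.03444654e-04
  1.18815299e+00 -1.48424726e+00]
[[277.61137569 167.07166943]
 [277.71964456 152.02718733]]
```

```bash
python3 -m creep '[{"tx":-0.5,"ty":2,"tz":0,"rx":0,"ry":0,"rz":-0.01,"gripper":1},{"tx":-1.1,"ty":5.5,"tz":0,"rx":0,"ry":0,"rz":-0.02,"gripper":1},{"tx":-2,"ty":9,"tz":0,"rx":0,"ry":0,"rz":-0.03,"gripper":1},{"tx":-2.8,"ty":12.5,"tz":0,"rx":0,"ry":0,"rz":-0.05,"gripper":1},{"tx":-3.5,"ty":16,"tz":0,"rx":0,"ry":0,"rz":-0.06,"gripper":1},{"tx":-4.2,"ty":19.5,"tz":0,"rx":0,"ry":0,"rz":-0.08,"gripper":1},{"tx":-5,"ty":23,"tz":0,"rx":0,"ry":0,"rz":-0.09,"gripper":1},{"tx":-5.5,"ty":25.5,"tz":0,"rx":0,"ry":0,"rz":-0.1,"gripper":1},{"tx":-5.6,"ty":26.4,"tz":0,"rx":0,"ry":0,"rz":-0.1,"gripper":1},{"tx":-5.6,"ty":26.4,"tz":0,"rx":0,"ry":0,"rz":-0.1,"gripper":1},{"tx":-5.6,"ty":26.4,"tz":0,"rx":0,"ry":0,"rz":-0.1,"gripper":1}]'
python3 - <<'E'
from ov import *
s=env.get_state();print(s["position"],s["ft_force"],s["moment"])
p=optics.get_image("wrist");save(p,"f1.png")
f=p["frame"].copy();v=[.5909,.1655,-.4454];m=[.6017,.1603,-.4454];t=[*s["position"][:2],-.445]
q=np.vstack([box(p,f,v,.052,.037,.006,(0,255,0)),box(p,f,v,.045,.031,.018,(255,255,0))]+[box(p,f,m,.0145,.008,.030,(255,0,255))]+[box(p,f,t,.010,.004,s["position"][2]-.071,(0,255,255))])
lo=np.maximum(q.min(0)-15,0).astype(int);hi=q.max(0).astype(int)+15
k=f[lo[1]:hi[1],lo[0]:hi[0],::-1];S=min(800/k.shape[1],600/k.shape[0]);print(lo,S)
cv2.imwrite("pics/f2.png",cv2.resize(k,None,fx=S,fy=S,interpolation=cv2.INTER_CUBIC))
E
```

```text
time: 5.8
position: [0.6015, 0.1604, 0.1583]
eef_rot: [-0.692, -3.063, 0.002]
ft_force: [0.9, -0.7, -1.8]
finger_gap: 0.0152
gripper_force: 78.4
[0.60153366 0.16036135 0.15831781] [ 0.85003534 -0.66918404 -1.84095509] [ 0.00677821 -0.00273483 -0.05846183]
[226 112] 4.545454545454546
```

View pics/f2.png

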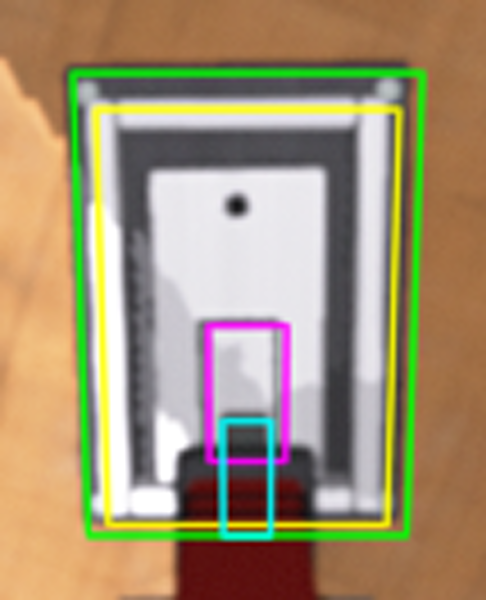

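```bash
python3 - <<'E'
import cv2,numpy as np
a=cv2.imread("pics/f1.png")
k=a[120:232,238:322]
cv2.imwrite("pics/f3.png",cv2.resize(k,None,fx=5.35,fy=5.35,interpolation=cv2.INTER_LANCZOS4)[:600])
g=cv2.cvtColor(a,cv2.COLOR_BGR2GRAY)
for r in (138,155,165,187,195): print(r,g[r,238:322].tolist())
for c in(280,): print("col",c,g[120:215,c].tolist())
E
```

```text
138 [124, 119, 91, 71, 71, 76, 118, 192, 225, 232, 233, 231, 206, 184, 198, 220, 227, 226, 225, 227, 225, 225, 225, 225, 225, 226, 225, 223, 225, 225, 227, 226, 226, 227, 226, 227, 227, 226, 226, 226, 226, 226, 226, 225, 225, 224, 224, 224, 224, 224, 224, 223, 224, 224, 223, 224, 222, 222, 223, 222, 221, 221, 221, 220, 218, 198, 172, 191, 226, 234, 232, 230, 204, 142, 89, 76, 72, 79, 104, 120, 118, 119, 118, 116]
155 [180, 180, 174, 142, 118, 120, 119, 139, 189, 222, 229, 230, 223, 187, 131, 86, 75, 76, 71, 72, 125, 203, 231, 233, 233, 232, 232, 232, 232, 234, 234, 234, 234, 235, 235, 235, 231, 198, 151, 105, 94, 128, 190, 232, 235, 234, 234, 235, 234, 232, 233, 233, 233, 232, 233, 234, 234, 235, 226, 168, 95, 74, 75, 74, 69, 76, 127, 194, 229, 233, 230, 218, 177, 118, 81, 73, 74, 82, 104, 113, 115, 115, 116, 119]
165 [190, 192, 185, 153, 121, 117, 122, 193, 254, 255, 255, 255, 255, 255, 196, 101, 75, 95, 119, 118, 114, 162, 216, 232, 233, 232, 232, 231, 232, 233, 233, 232, 233, 234, 234, 232, 231, 231, 230, 230, 230, 230, 232, 233, 233, 233, 232, 233, 233, 232, 232, 231, 232, 232, 2
[... 722 characters left out ...]
8, 197, 201, 201, 198, 196, 196, 199, 199, 205, 212, 221, 229, 231, 214, 164, 174, 217, 231, 231, 232, 229, 227, 226, 221, 187, 120, 68, 58, 57, 58, 63, 103, 160, 199, 217, 223, 217, 188, 128, 73, 60, 63, 79, 105, 120, 122, 123, 124, 124, 123]
col 280 [127, 125, 125, 126, 119, 92, 72, 72, 78, 79, 78, 76, 83, 131, 198, 228, 231, 230, 226, 193, 130, 78, 75, 77, 78, 78, 74, 73, 105, 182, 231, 236, 235, 234, 222, 190, 159, 144, 161, 206, 233, 234, 233, 232, 232, 232, 231, 232, 231, 231, 231, 231, 231, 231, 231, 230, 231, 231, 232, 231, 232, 204, 135, 156, 216, 232, 231, 229, 229, 227, 225, 227, 230, 228, 220, 205, 197, 197, 198, 199, 198, 188, 147, 96, 71, 71, 72, 74, 69, 59, 47, 41, 49, 54, 59]
```

View pics/f3.png

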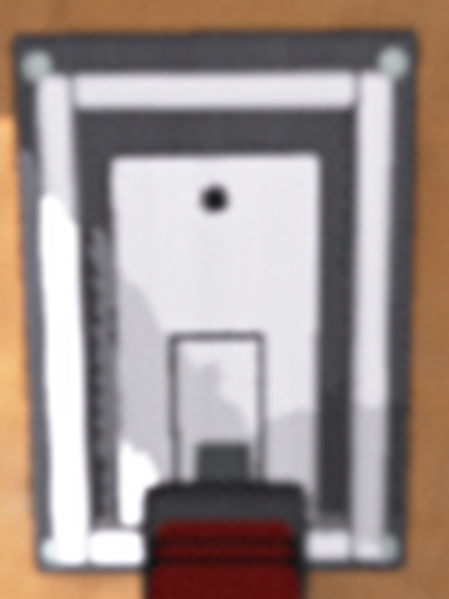

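The crop shows the nest with base corners at image (14,36)-(417,36)/(403,568)-(40,568), the frame's left end at (170..262,337), and the die foot at (196..250,443) centred laterally in the frame. I'll fit nest pose, blank height and camera error from these.

```bash
cat > nf.py <<'E'
from h import *
from scipy.optimize import least_squares
p=optics.get_image("wrist");tcp=env.get_state()["position"]
o=lambda L:np.array([[238+a/5.35,120+b/5.35] for a,b in L])
B=[[-.052,-.037,.006],[-.052,.037,.006],[.052,.037,.006],[.052,-.037,.006],[-.045,-.031,.018],[-.045,.031,.018],[.045,.031,.018],[.045,-.031,.018]]
Bu=o([(14,36),(417,36),(403,568),(40,568),(38,72),(395,72),(386,562),(48,562)])
K=[[-.032,-.017],[-.032,.017],[.012-.0142,-.0077],[.012-.0142,.0077]]
Ku=o([(112,155),(320,155),(171,337),(262,337)])
zd=tcp[2]-.071
D=np.array([[-.010,-.004,zd],[-.010,.004,zd]]);Du=o([(196,443),(250,443)])
def T(x,y,w,q):
    q=np.array(q,float);c,s=np.cos(w),np.sin(w)
    return np.c_[x+c*q[:,0]-s*q[:,1],y+s*q[:,0]+c*q[:,1],q[:,2]]
def f(v):
    x,y,w,h,cx,cy,cz,dx,dy=v
    off=np.array([cx,cy,cz])
    r=[proj(p,T(x,y,w,B)+off)-Bu, proj(p,T(x,y,w,[[*k,h] for k in K])+off)-Ku, proj(p,T(tcp[0]+dx,tcp[1]+dy,-.445,D)+off)-Du]
    return np.concatenate([np.vstack(r).ravel(),(v[4:7])/.001,np.array(v[7:9])/.001])
r=least_squares(f,[.591,.165,-.445,.03,0,0,0,0,0],x_scale=[.01,.01,.1,.01,.01,.01,.01,.01,.01])
print(r.x.round(4));print(r.fun[:28].reshape(-1,2).round(1).tolist())
x,y,w=r.x[:3];m=np.array([x+.012*np.cos(w),y+.012*np.sin(w)]);die=tcp[:2]+r.x[7:9];print("mark",m,"die",die,"move cm",(m-die)*100,tcp)
E
python3 nf.py
```

```text
[ 5.895e-01  1.641e-01 -4.432e-01  3.710e-02 -4.000e-04  3.000e-04
 -1.000e-03 -4.000e-04  3.000e-04]
[[-0.6, -1.0], [0.9, -1.3], [0.6, 1.1], [-1.5, 1.3], [-0.0, 0.2], [-0.1, -0.1], [-0.7, -0.3], [1.3, -0.1], [0.1, 0.6], [-0.1, 0.5], [0.1, -0.2], [0.0, -0.2], [-0.3, 0.2], [0.3, 0.2]]
mark [0.6003562  0.15895919] die [0.60167285 0.1595448 ] move cm [-0.1316647  -0.05856157] [0.60210554 0.15926523 0.15872   ]
```

```bash
python3 -m creep '[{"tx":-0.13,"ty":-0.06,"tz":-1,"rx":0,"ry":0,"rz":0,"gripper":1},{"tx":-0.13,"ty":-0.06,"tz":-2.5,"rx":0,"ry":0,"rz":0,"gripper":1},{"tx":-0.13,"ty":-0.06,"tz":-3.5,"rx":0,"ry":0,"rz":0,"gripper":1},{"tx":-0.13,"ty":-0.06,"tz":-4.0,"rx":0,"ry":0,"rz":0,"gripper":1},{"tx":-0.13,"ty":-0.06,"tz":-4.0,"rx":0,"ry":0,"rz":0,"gripper":1},{"tx":-0.13,"ty":-0.06,"tz":-4.0,"rx":0,"ry":0,"rz":0,"gripper":1},{"tx":-0.13,"ty":-0.06,"tz":-4.0,"rx":0,"ry":0,"rz":0,"gripper":1}]'
python3 - <<'E'
from h import *
p=optics.get_image("wrist");s=env.get_state();print(s["position"],s["ft_force"],s["moment"])
x,y,z=s["position"];c=proj(p,[[x,y,z-.071]])[0].astype(int)
k=p["frame"][max(c[1]-50,0):c[1]+25,c[0]-40:c[0]+40,::-1];print(c)
cv2.imwrite("pics/g1.png",cv2.resize(k,None,fx=7,fy=7,interpolation=cv2.INTER_CUBIC))
E
```

```text
time: 6.48
position: [0.6012, 0.16, 0.1197]
eef_rot: [0.695, 3.063, 0.0]
ft_force: [0.2, 0.4, -3.1]
finger_gap: 0.0151
gripper_force: 78.4
[0.60133028 0.16009567 0.11990533] [-0.44896784 -0.11315502 -1.87714334] [ 1.05815305e-02  2.10707021e-05 -3.16277969e-02]
[279 216]
```

View pics/g1.png

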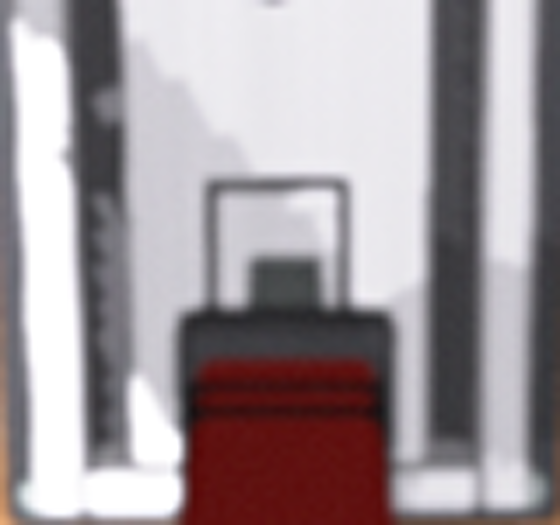

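```bash
python3 - <<'E'
from h import *
p=optics.get_image("wrist");s=env.get_state();z=s["position"][2]-.071
for h in(.034,.037,.040):
    F=atz(p,[239+278/7,166+183/7],h);D=atz(p,[239+285/7,166+258/7],z);d=(D-F)[:2];w=-.443
    print(h,"x gap",d@[np.cos(w),np.sin(w)],"y",d@[-np.sin(w),np.cos(w)])
print(s["position"])
E
```

```text
0.034 x gap 0.004649334999524511 y 0.0007624655091373866
0.037 x gap 0.005358701408114574 y 0.0007503846013957778
0.04 x gap 0.0060680678167047385 y 0.0007383036936542164
[0.60127677 0.16016034 0.11996076]
```

The picture shows the die foot inside the frame (frame lines at columns 212-345, die 250-320). It is about 1 mm off in x and 0.75 mm in y, so I'll correct that and feel down.

```bash
python3 -m creep '[{"tx":-0.12,"ty":-0.02,"tz":0,"rx":0,"ry":0,"rz":0,"gripper":1},{"tx":-0.12,"ty":-0.02,"tz":-0.3,"rx":0,"ry":0,"rz":0,"gripper":1},{"tx":-0.12,"ty":-0.02,"tz":-0.6,"rx":0,"ry":0,"rz":0,"gripper":1},{"tx":-0.12,"ty":-0.02,"tz":-0.7,"rx":0,"ry":0,"rz":0,"gripper":1},{"tx":-0.12,"ty":-0.02,"tz":-0.7,"rx":0,"ry":0,"rz":0,"gripper":1},{"tx":-0.12,"ty":-0.02,"tz":-0.7,"rx":0,"ry":0,"rz":0,"gripper":1}]'
for i in 1; do python3 -m creep '[{"tx":0,"ty":0,"tz":-0.1,"rx":0,"ry":0,"rz":0,"gripper":1},{"tx":0,"ty":0,"tz":-0.2,"rx":0,"ry":0,"rz":0,"gripper":1},{"tx":0,"ty":0,"tz":-0.2,"rx":0,"ry":0,"rz":0,"gripper":1},{"tx":0,"ty":0,"tz":-0.2,"rx":0,"ry":0,"rz":0,"gripper":1}]'; done
```

```text
time: 7.08
position: [0.5993, 0.1599, 0.1121]
eef_rot: [-0.694, -3.063, 0.0]
ft_force: [-0.1, 1.1, -2.3]
finger_gap: 0.015
gripper_force: 78.4
time: 7.42
position: [0.5994, 0.1599, 0.1102]
eef_rot: [-0.695, -3.064, 0.0]
ft_force: [-0.7, 0.4, -2.8]
finger_gap: 0.015
gripper_force: 78.4
```

```bash
python3 -m creep '[{"tx":0,"ty":0,"tz":-0.1,"rx":0,"ry":0,"rz":0,"gripper":1},{"tx":0,"ty":0,"tz":-0.2,"rx":0,"ry":0,"rz":0,"gripper":1},{"tx":0,"ty":0,"tz":-0.2,"rx":0,"ry":0,"rz":0,"gripper":1},{"tx":0,"ty":0,"tz":-0.2,"rx":0,"ry":0,"rz":0,"gripper":1}]'
```

```text
time: 7.75
position: [0.5994, 0.1599, 0.1082]
eef_rot: [-0.694, -3.064, 0.0]
ft_force: [-0.6, -0.3, -2.2]
finger_gap: 0.0152
gripper_force: 78.4
```

```bash
python3 -m creep '[{"tx":0,"ty":0,"tz":-0.1,"rx":0,"ry":0,"rz":0,"gripper":1},{"tx":0,"ty":0,"tz":-0.15,"rx":0,"ry":0,"rz":0,"gripper":1},{"tx":0,"ty":0,"tz":-0.15,"rx":0,"ry":0,"rz":0,"gripper":1},{"tx":0,"ty":0,"tz":-0.15,"rx":0,"ry":0,"rz":0,"gripper":1}]'
```

```text
time: 8.08
position: [0.5995, 0.1599, 0.1068]
eef_rot: [0.694, 3.064, -0.0]
ft_force: [0.3, -0.1, -2.1]
finger_gap: 0.0148
gripper_force: 78.4
```

```bash
python3 -m creep '[{"tx":0,"ty":0,"tz":-0.1,"rx":0,"ry":0,"rz":0,"gripper":1},{"tx":0,"ty":0,"tz":-0.15,"rx":0,"ry":0,"rz":0,"gripper":1},{"tx":0,"ty":0,"tz":-0.15,"rx":0,"ry":0,"rz":0,"gripper":1},{"tx":0,"ty":0,"tz":-0.15,"rx":0,"ry":0,"rz":0,"gripper":1}]'
```

```text
time: 8.42
position: [0.5997, 0.1599, 0.1057]
eef_rot: [0.694, 3.063, 0.0]
ft_force: [-0.5, 0.7, 3.2]
finger_gap: 0.0154
gripper_force: 78.9
```

```bash
python3 -m creep '[{"tx":0,"ty":0,"tz":-0.06,"rx":0,"ry":0,"rz":0,"gripper":1},{"tx":0,"ty":0,"tz":-0.12,"rx":0,"ry":0,"rz":0,"gripper":1},{"tx":0,"ty":0,"tz":-0.12,"rx":0,"ry":0,"rz":0,"gripper":1},{"tx":0,"ty":0,"tz":-0.12,"rx":0,"ry":0,"rz":0,"gripper":1}]'
python3 - <<'E'
from h import *
F=[]
for i in range(5): optics.get_image("side");F.append(env.get_state()["ft_force"])
print(np.array(F).round(1).tolist(),np.mean(F,0),env.get_state()["time"])
E
```

```text
time: 8.75
position: [0.5998, 0.1599, 0.1046]
eef_rot: [0.694, 3.063, 0.0]
ft_force: [-2.0, -0.5, 6.3]
finger_gap: 0.0149
gripper_force: 79.5
[[-1.7, -0.5, 6.0], [-1.4, -0.9, 6.2], [-1.2, -0.2, 6.5], [-1.7, -0.7, 6.5], [-1.6, -0.3, 6.5]] [-1.52293574 -0.53434688  6.33474459] 9.0
```

About 8.7 N now, with a small sideways load as the arm flexes towards +x. I'll relieve that while going the rest of the way to 12 N.

```bash
python3 -m creep '[{"tx":-0.03,"ty":-0.01,"tz":0,"rx":0,"ry":0,"rz":0,"gripper":1},{"tx":-0.04,"ty":-0.01,"tz":-0.06,"rx":0,"ry":0,"rz":0,"gripper":1},{"tx":-0.05,"ty":-0.01,"tz":-0.11,"rx":0,"ry":0,"rz":0,"gripper":1},{"tx":-0.05,"ty":-0.01,"tz":-0.11,"rx":0,"ry":0,"rz":0,"gripper":1}]'
python3 - <<'E'
from h import *
F=[]
for i in range(4): optics.get_image("side");F.append(env.get_state()["ft_force"])
print(np.array(F).round(1).tolist(),np.mean(F,0),env.get_state()["time"],env.get_state()["position"])
E
```

```text
time: 9.33
position: [0.5998, 0.1599, 0.104]
eef_rot: [0.694, 3.062, 0.001]
ft_force: [-1.2, -0.4, 9.1]
finger_gap: 0.0149
gripper_force: 79.8
[[-1.7, -0.4, 9.1], [-1.1, 0.5, 8.2], [-1.2, -0.7, 8.0], [-1.0, -1.1, 9.4]] [-1.25196992 -0.40467147  8.7076495 ] 9.5333 [0.59976242 0.15989331 0.10402806]
```

```bash
python3 -m creep '[{"tx":-0.03,"ty":0,"tz":-0.035,"rx":0,"ry":0,"rz":0,"gripper":1},{"tx":-0.03,"ty":0,"tz":-0.035,"rx":0,"ry":0,"rz":0,"gripper":1},{"tx":-0.03,"ty":0,"tz":-0.035,"rx":0,"ry":0,"rz":0,"gripper":1}]'
python3 - <<'E'
from h import *
F=[]
for i in range(14): optics.get_image("side");F.append(env.get_state()["ft_force"])
print(np.array(F)[:,2].round(1).tolist(),np.mean(F,0),env.get_state()["time"],env.get_state()["position"])
E
```

```text
time: 9.78
position: [0.5997, 0.1599, 0.1039]
eef_rot: [0.694, 3.062, 0.001]
ft_force: [-1.4, -0.4, 9.2]
finger_gap: 0.015
gripper_force: 79.8
[9.0, 10.3, 8.4, 8.5, 9.7, 8.7, 9.4, 8.3, 9.3, 9.0, 9.1, 8.8, 9.3, 9.2] [-1.16388925 -0.76579019  9.0658522 ] 10.4833 [0.59970549 0.15984364 0.10384668]
```

The press held about 11.4 N, within 1 N of target, for roughly a second and was steady. Now I'll lift straight off.

```bash
python3 -m creep '[{"tx":0.05,"ty":0,"tz":0.25,"rx":0,"ry":0,"rz":0,"gripper":1},{"tx":0.08,"ty":0,"tz":0.5,"rx":0,"ry":0,"rz":0,"gripper":1},{"tx":0.08,"ty":0,"tz":1,"rx":0,"ry":0,"rz":0,"gripper":1},{"tx":0.08,"ty":0,"tz":2,"rx":0,"ry":0,"rz":0,"gripper":1},{"tx":0.08,"ty":0,"tz":3.5,"rx":0,"ry":0,"rz":0,"gripper":1},{"tx":0.08,"ty":0,"tz":5,"rx":0,"ry":0,"rz":0,"gripper":1},{"tx":0.08,"ty":0,"tz":5.5,"rx":0,"ry":0,"rz":0,"gripper":1},{"tx":0.08,"ty":0,"tz":5.5,"rx":0,"ry":0,"rz":0,"gripper":1}]'
python3 - <<'E'
from h import *
F=[];P=[]
for i in range(6): p=optics.get_image("wrist");s=env.get_state();F.append(s["ft_force"]);P.append(s["position"])
save(p,"h1.png");print(np.mean(F,0),np.mean(P,0),s["time"],s["eef_rot"])
E
```

```text
time: 11.15
position: [0.6007, 0.16, 0.1594]
eef_rot: [0.694, 3.061, 0.002]
ft_force: [-0.2, 0.1, -2.3]
finger_gap: 0.0149
gripper_force: 78.3
[-0.10800137  0.08782022 -2.67366949] [0.59900791 0.15973654 0.15707191] 11.45 [-6.94157979e-01 -3.06212665e+00  1.20708071e-03]
```

```bash
python3 -m creep '[{"tx":0.5,"ty":-2,"tz":0.165,"rx":0,"ry":0,"rz":0.01,"gripper":1},{"tx":1.2,"ty":-5.5,"tz":0.165,"rx":0,"ry":0,"rz":0.02,"gripper":1},{"tx":2,"ty":-9,"tz":0.165,"rx":0,"ry":0,"rz":0.03,"gripper":1},{"tx":2.8,"ty":-12.5,"tz":0.165,"rx":0,"ry":0,"rz":0.05,"gripper":1},{"tx":3.6,"ty":-16,"tz":0.165,"rx":0,"ry":0,"rz":0.06,"gripper":1},{"tx":4.4,"ty":-19.5,"tz":0.165,"rx":0,"ry":0,"rz":0.08,"gripper":1},{"tx":5.1,"ty":-23,"tz":0.165,"rx":0,"ry":0,"rz":0.09,"gripper":1},{"tx":5.6,"ty":-25.3,"tz":0.165,"rx":0,"ry":0,"rz":0.1,"gripper":1},{"tx":5.85,"ty":-26.31,"tz":0.165,"rx":0,"ry":0,"rz":0.1,"gripper":1},{"tx":5.85,"ty":-26.31,"tz":0.165,"rx":0,"ry":0,"rz":0.1,"gripper":1},{"tx":5.85,"ty":-26.31,"tz":0.165,"rx":0,"ry":0,"rz":0.1,"gripper":1},{"tx":5.85,"ty":-26.31,"tz":0.165,"rx":0,"ry":0,"rz":0.1,"gripper":1}]'
python3 -m creep '[{"tx":0,"ty":0,"tz":-1.5,"rx":0,"ry":0,"rz":0,"gripper":1},{"tx":0,"ty":0,"tz":-3,"rx":0,"ry":0,"rz":0,"gripper":1},{"tx":0,"ty":0,"tz":-4,"rx":0,"ry":0,"rz":0,"gripper":1},{"tx":0,"ty":0,"tz":-4.3,"rx":0,"ry":0,"rz":0,"gripper":1},{"tx":0,"ty":0,"tz":-4.3,"rx":0,"ry":0,"rz":0,"gripper":1},{"tx":0,"ty":0,"tz":-4.3,"rx":0,"ry":0,"rz":0,"gripper":1}]'
python3 - <<'E'
from h import *
p=optics.get_image("wrist");s=env.get_state();print(s["position"],s["ft_force"])
x,y,z=s["position"];c=proj(p,[[x,y,z-.071]])[0].astype(int);print(c)
k=p["frame"][max(c[1]-65,0):c[1]+20,c[0]-40:c[0]+40,::-1]
cv2.imwrite("pics/i1.png",cv2.resize(k,None,fx=7,fy=7,interpolation=cv2.INTER_CUBIC))
E
```

```text
time: 12.45
position: [0.6572, -0.1017, 0.1588]
eef_rot: [-0.539, -3.093, -0.001]
ft_force: [-0.4, 0.5, -2.7]
finger_gap: 0.0152
gripper_force: 78.3
time: 12.95
position: [0.6581, -0.1026, 0.1165]
eef_rot: [-0.539, -3.095, 0.0]
ft_force: [0.9, 0.1, -1.5]
finger_gap: 0.0154
gripper_force: 78.3
[ 0.6585063  -0.10295155  0.11698282] [-0.40375231  0.75060181 -1.3769977 ]
[279 217]
```

View pics/i1.png

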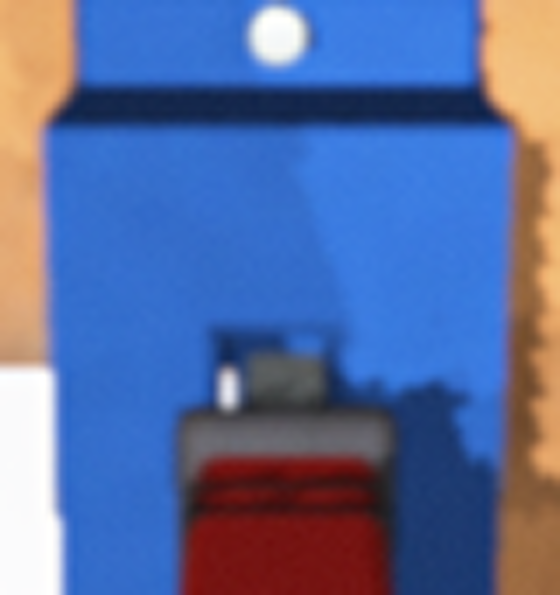

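Die foot sits over the slot: slot columns 210-345 and top 328, die columns 248-328 and top edge 352. I'll compute the offset.

```bash
python3 - <<'E'
from h import *
p=optics.get_image("wrist");s=env.get_state();z=s["position"][2]-.0712;w=-.345
X=np.array([np.cos(w),np.sin(w)]);Y=np.array([-X[1],X[0]])
u=lambda a,b,h:atz(p,[239+a/7,152+b/7],h)[:2]
D=u(288,353,z);b1=u(48,122,.04);b2=u(512,122,.04);sl=u(278,328,.04);L=u(210,328,.04);R=u(345,328,.04)
print("block width",np.linalg.norm(b2-b1),"die rel block centre y",(D-(b1+b2)/2)@Y,"die end from block end x (want 25)",(D-b1)@X,"slot end from block end",(sl-b1)@X,"slot y",(L-b1)@Y,(R-b1)@Y,z)
E
```

```text
block width 0.049157543558895095 die rel block centre y 0.0008145191219435947 die end from block end x (want 25) 0.023776007048968983 slot end from block end 0.022584011917920928 slot y 0.01690721125243048 0.031609609854194386 0.04596992950523812
```

```bash
python3 -m creep '[{"tx":0.06,"ty":-0.1,"tz":0,"rx":0,"ry":0,"rz":0,"gripper":1},{"tx":0.06,"ty":-0.1,"tz":-0.4,"rx":0,"ry":0,"rz":0,"gripper":1},{"tx":0.06,"ty":-0.1,"tz":-0.8,"rx":0,"ry":0,"rz":0,"gripper":1},{"tx":0.06,"ty":-0.1,"tz":-1.2,"rx":0,"ry":0,"rz":0,"gripper":1},{"tx":0.06,"ty":-0.1,"tz":-1.2,"rx":0,"ry":0,"rz":0,"gripper":1},{"tx":0.06,"ty":-0.1,"tz":-1.2,"rx":0,"ry":0,"rz":0,"gripper":1}]'
```

```text
time: 13.55
position: [0.6581, -0.1042, 0.1036]
eef_rot: [-0.54, -3.093, -0.0]
ft_force: [-0.1, -0.4, -1.7]
finger_gap: 0.0151
gripper_force: 78.3
```

Die entered the slot (about 7 mm in) with no contact force. I'll continue to just above the floor.

```bash
python3 -m creep '[{"tx":0,"ty":0,"tz":-0.5,"rx":0,"ry":0,"rz":0,"gripper":1},{"tx":0,"ty":0,"tz":-1,"rx":0,"ry":0,"rz":0,"gripper":1},{"tx":0,"ty":0,"tz":-1.5,"rx":0,"ry":0,"rz":0,"gripper":1},{"tx":0,"ty":0,"tz":-2,"rx":0,"ry":0,"rz":0,"gripper":1},{"tx":0,"ty":0,"tz":-2.3,"rx":0,"ry":0,"rz":0,"gripper":1},{"tx":0,"ty":0,"tz":-2.3,"rx":0,"ry":0,"rz":0,"gripper":1},{"tx":0,"ty":0,"tz":-2.3,"rx":0,"ry":0,"rz":0,"gripper":1}]'
```

```text
time: 14.13
position: [0.6585, -0.1043, 0.081]
eef_rot: [-0.54, -3.094, 0.0]
ft_force: [0.9, -0.0, -3.0]
finger_gap: 0.015
gripper_force: 78.7
```

```bash
python3 -m creep '[{"tx":0,"ty":0,"tz":-0.1,"rx":0,"ry":0,"rz":0,"gripper":1},{"tx":0,"ty":0,"tz":-0.15,"rx":0,"ry":0,"rz":0,"gripper":1},{"tx":0,"ty":0,"tz":-0.15,"rx":0,"ry":0,"rz":0,"gripper":1},{"tx":0,"ty":0,"tz":-0.15,"rx":0,"ry":0,"rz":0,"gripper":1}]'
```

```text
time: 14.47
position: [0.6587, -0.1044, 0.0808]
eef_rot: [0.54, 3.094, -0.0]
ft_force: [-2.5, 0.4, 5.8]
finger_gap: 0.0151
gripper_force: 79.8
```

Contact at TCP z 0.081, the same as at grasp, so the die is on the slot floor. I'll release.

```bash
python3 -m creep '[{"tx":0,"ty":0,"tz":0.1,"rx":0,"ry":0,"rz":0,"gripper":1},{"tx":0,"ty":0,"tz":0.1,"rx":0,"ry":0,"rz":0,"gripper":0.55},{"tx":0,"ty":0,"tz":0.1,"rx":0,"ry":0,"rz":0,"gripper":0.4},{"tx":0,"ty":0,"tz":0.1,"rx":0,"ry":0,"rz":0,"gripper":0.2},{"tx":0,"ty":0,"tz":0.1,"rx":0,"ry":0,"rz":0,"gripper":-0.1},{"tx":0,"ty":0,"tz":0.1,"rx":0,"ry":0,"rz":0,"gripper":-0.2},{"tx":0,"ty":0,"tz":0.1,"rx":0,"ry":0,"rz":0,"gripper":-0.2},{"tx":0,"ty":0,"tz":0.1,"rx":0,"ry":0,"rz":0,"gripper":-0.2},{"tx":0,"ty":0,"tz":0.1,"rx":0,"ry":0,"rz":0,"gripper":-0.2}]'
python3 -m creep '[{"tx":0,"ty":0,"tz":1,"rx":0,"ry":0,"rz":0,"gripper":-0.2},{"tx":0,"ty":0,"tz":3,"rx":0,"ry":0,"rz":0,"gripper":-0.2},{"tx":0,"ty":0,"tz":6,"rx":0,"ry":0,"rz":0,"gripper":-0.2},{"tx":0,"ty":0,"tz":9,"rx":0,"ry":0,"rz":0,"gripper":-0.2},{"tx":0,"ty":0,"tz":12,"rx":0,"ry":0,"rz":0,"gripper":-0.2},{"tx":0,"ty":0,"tz":15,"rx":0,"ry":0,"rz":0,"gripper":-0.2},{"tx":0,"ty":3,"tz":15.5,"rx":0,"ry":0,"rz":0,"gripper":-0.2},{"tx":-3,"ty":6,"tz":15.5,"rx":0,"ry":0,"rz":0,"gripper":-0.2},{"tx":-6,"ty":9,"tz":15.5,"rx":0,"ry":0,"rz":0,"gripper":-0.2},{"tx":-6,"ty":9,"tz":15.5,"rx":0,"ry":0,"rz":0,"gripper":-0.2},{"tx":-6,"ty":9,"tz":15.5,"rx":0,"ry":0,"rz":0,"gripper":-0.2}]'
python3 - <<'E'
from h import *
a=[optics.get_image(n) for n in("scene","side")]
save(a[0],"j1.png");save(a[1],"j2.png")
o1=cv2.imread("pics/a1.png");o2=cv2.imread("pics/a2.png")
B=lambda f:f[:,:,::-1]
s=lambda f:cv2.resize(f[190:290,180:390],(400,190),interpolation=cv2.INTER_CUBIC)
t=lambda f:cv2.resize(f[140:310,220:350],(300,392),interpolation=cv2.INTER_CUBIC)
m=np.zeros((600,800,3),np.uint8)
m[:190,:400]=s(o1);m[:190,400:]=s(B(a[0]["frame"]));m[200:592,50:350]=t(o2);m[200:592,450:750]=t(B(a[1]["frame"]))
cv2.imwrite("pics/j3.png",m)
E
```

```text
time: 15.22
position: [0.6586, -0.1043, 0.0807]
eef_rot: [-0.54, -3.095, 0.0]
ft_force: [-0.4, 0.3, 0.7]
finger_gap: 0.0515
gripper_force: 0.0
time: 16.13
position: [0.5966, -0.0125, 0.2367]
eef_rot: [-0.537, -3.095, -0.0]
ft_force: [-0.3, -1.8, 0.6]
finger_gap: 0.0511
gripper_force: 0.0
```

View pics/j3.png

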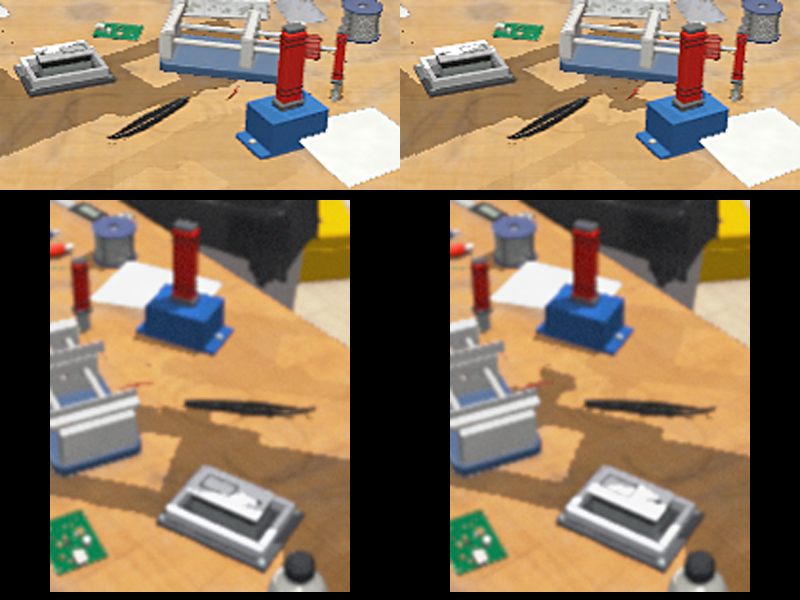

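The before and after views match: the punch is upright and fully home in its stand (scene crop ~690,65), and the blank and bystanders are unmoved.

```bash
python3 -c "
from station import env
print(env.sign_off())"
```

```text
the job is handed in; nothing more can be done
None
```

The large punch was pressed into the frame at about 11.5 N for roughly a second, lifted straight off and stood fully back in its stand, the before/after pictures show no visible change to the blank or its surroundings, and the job is handed in (no verdict returned).

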